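# Portion olives from a slide-valve dispenser for the meze platter

### The job

Stand the empty copper pan on the table under the spout of the olive dispenser, pull the red knob all the way out until it snaps open so that all five olives drop into the pan, then push the knob fully home again. Only then carry the pan, with all its olives, to the empty middle place of the grey platter, stand it flat there and leave it; do not knock or shift the other things on the table.

Things in the scene. Friction and masses are not known exactly. Their poses are not given: they have to be found in the camera images.
- pan: loose copper pan, open top, 0.22 kg: round, 114 mm diameter at the rim (100 at the foot), 40 mm tall, wall 4, floor 5. A straight brass handle, 16 mm wide, 10 thick, runs out level along the pan's -x, 51 to 145 mm from its axis, its middle 32 mm above the underside. Origin: centre of the underside; z up. Starts on the board
- pan_grip (a point): point in the middle of the pan's handle, 115 mm from the pan's axis, 32 mm above its underside; x points from handle to pan
- board: fixed wooden serving board, 200 mm (x) by 150 mm (y), 12 mm thick; origin on the table below the point where the pan starts, 30 mm in front (-x) of the board's middle
- dispenser: fixed. Clear square hopper, 68 mm wide, open top at 184 mm; below it a steel spout sleeve, 68 mm wide (bore 60), ends 64 mm above the table. Behind it a grey column (front face 81 mm behind the spout's axis, 74 wide, 249 tall; foot 110 wide, from 70 mm behind). Space under the spout is open in front and at the sides. Origin: on the table under the spout's axis; column at +x, knob at +y, z up
- spout (a point): centre of the spout's lower mouth, 64 mm above the table
- knob (a joint): slide of the red knob and its gate plate: 0 = fully home (closed), 0.064 m = fully out (open); it moves out along the dispenser's +y, level. An over-centre spring holds it at both ends and resists with up to about 10 N on the way
- knob_grip (a point): middle of the red knob's barrel (26 mm diameter, 30 mm long, axis along the dispenser's y), 108 mm above the table; when home, 100 mm from the spout's axis along the dispenser's +y. A 36 mm diameter, 7 mm thick flange is on its outer end, a 10 mm stem joins it to the gate. Moves with the knob
- platter: fixed grey speckled platter, 150 mm (x) by 304 mm (y), floor 8 mm thick, rim 14 mm high and 8 mm wide; two filled dishes (110 by 72 mm, tops 44 mm above the table) are fixed on it, centred 107 mm to its +y and -y, leaving 142 mm between them. Origin: centre of the underside, on the table; z up
- bay (a point): middle of the platter's empty place, on its floor, 8 mm above the table, marked by a dark ring of 92 mm diameter
- tealight: bystander, loose, leave alone: amber glass tealight cup, 60 mm diameter, 60 mm tall; origin: centre of the underside
- tumbler: bystander, loose, leave alone: clear glass tumbler, 60 mm diameter, 90 mm tall; origin: centre of the underside
- mill: bystander, loose, leave alone: dark wooden pepper mill, 54 mm diameter, 182 mm tall; origin: centre of the underside
- oil: bystander, loose, leave alone: green glass oil bottle, 54 mm diameter, 200 mm tall; origin: centre of the underside
- pepperjar: bystander, loose, leave alone: dark red spice jar with steel cap, 48 mm diameter, 90 mm tall; origin: centre of the underside
- jar: bystander, loose, leave alone: small amber jar with brass cap, 36 mm diameter, 55 mm tall, standing at the back of the board behind the pan; origin: centre of the underside
- olive1_center (a point): centre of olive 1 of 5: loose green olive, a ball of 24 mm diameter, starting in the dispenser's hopper on the gate
- olive2_center (a point): centre of olive 2 of 5: loose green olive, a ball of 24 mm diameter, starting in the dispenser's hopper on the gate
- olive3_center (a point): centre of olive 3 of 5: loose green olive, a ball of 24 mm diameter, starting in the dispenser's hopper on the gate
- olive4_center (a point): centre of olive 4 of 5: loose green olive, a ball of 24 mm diameter, starting in the dispenser's hopper on the gate
- olive5_center (a point): centre of olive 5 of 5: loose green olive, a ball of 24 mm diameter, starting in the dispenser's hopper on the gate
Mind the look-alikes: they are no part of the job. Several things have the shape of the pan; the one meant has the colours described above.

How it is judged:
On the way, in this order (a step that is already met when the one before it is completed fails the run):
1. the pan stands on the table under the spout, with the knob still home (horizontal distance between pan and spout below 0.03 m and height (world z) of pan below 0.008 m and value of joint knob below 0.006 m), for 0.2 s.
2. the knob is pulled fully out to its open detent (value of joint knob above 0.056 m), for 0.2 s.
3. the knob is pushed fully home, with all five olives in the pan (value of joint knob below 0.004 m and horizontal distance between each of olive1_center, olive2_center, olive3_center, olive4_center, olive5_center and pan below 0.053 m and z of olive1_center in the frame of pan between 0 and 0.05 m and z of olive2_center in the frame of pan between 0 and 0.05 m and z of olive3_center in the frame of pan between 0 and 0.05 m and z of olive4_center in the frame of pan between 0 and 0.05 m and z of olive5_center in the frame of pan between 0 and 0.05 m), for 0.2 s.
At the end, for the whole second after the job is handed in: The pan stands flat on the platter's floor in the empty middle place (its axis within 25 mm of the middle, underside within 4 mm of the floor, tilt under 0.06 rad), still, with all five olives in it, and the knob is home to within 4 mm (all of step 3 and horizontal distance between pan and bay below 0.025 m and z of pan in the frame of bay below 0.004 m and angle between pan's own z axis and vertical below 0.06 rad and linear speed of pan below 0.02 m/s); the robot touches nothing.
It fails at once if a bystander is shifted by more than 30 mm (distance of any of tealight, tumbler, mill, oil, pepperjar, jar from where it was at the start of the episode above 0.03 m).
It fails at once if a bystander is tipped by more than 0.35 rad (angle between any of tealight, tumbler, mill, oil, pepperjar, jar's own z axis and vertical above 0.35 rad).
It also fails if it takes over 72 s, if anything falls off the work surface, if the arm or the gripper's body presses on something with over 40 N, if the wrist force passes 120 N, or if a joint passes its speed limit or range.

### The arm

A 6-joint arm with a two-finger parallel gripper is mounted at the origin on the work surface. World frame = base frame: x ahead of the robot, y to its left, z up, the work surface at z = 0. Lengths are in m, angles in rad, forces in N, time in s.
With the tool pointing down it reaches from about 0.3 to 0.775 m from the base axis. Payload 14.6 kg.
Tool frame: the origin (TCP) lies at the very end of the fingers, on their centre line; the grasp point (between the pads) lies 19 mm behind it; z points along the fingers, y is the line along which they close (so a half turn about z gives the same grasp; the last joint's range is limited). The gripper opens to 94 mm and grips with 3 to 60 N. Pads are 16 mm wide; open, the fingers measure 119 mm over their backs; the gripper's body (75 mm by 177 mm) begins 78 mm behind the grasp point.
Start: joints at [-1.212, 0.3, 1.521, -0, 1.321, -0.067], TCP at [0.227, -0.501, 0.205] pointing down, gripper open.
Joint ranges: [-3.03, 3.03], [-0.79, 2.21], [0.23, 2.52], [-1.04, 4.18], [0, 3.07], [-2.55, 2.55]. Speed limits (rad/s): [2.22, 2.22, 2.57, 3.14, 3.14, 3.14].

### API

Orientations are given as [roll, pitch, yaw] about the fixed x, y, z axes, in that order (R = Rz(yaw) Ry(pitch) Rx(roll)).
In Python, from station import ctrl gives the robot as it stands.
- The arm moves only by the tool move_arm, never from a script. Its argument "increments" is a list of rows, each a list of 7 numbers: the opening, from 0 (shut) to 1 (fully open), then the shift along the tool's x, y, z in units of 50 mm (1.0 is 50 mm), then the turn, a rotation vector about the tool's x, y, z in rad. In form: [[claw, tx, ty, tz, rx, ry, rz], ...]. A call has 1 to 20 rows; each row shifts and turns the commanded pose from where the row before left it, along the tool's axes as they then stand; what a row does not reach is not made up. A row lasts 1/10 s, in which the tool goes at most 50 mm and 8.59 degrees, less where a joint would pass 70% of its speed; a pose out of reach is approached as far as the arm can. A call is refused whole if a number of a shift passes 1 or a number of a turn 0.15, either way. A call with a gripper value outside its range is refused whole. The fingers move at their own pace and stop on an object; "force" is the grip in N (left out, the last holds). Time passes only in rows, so rows that do not move let the fingers close. It gives the time, the measured TCP pose, the force, the opening and the grip force at its end, in the units of the state.
- ctrl.get_obs(): the state, without advancing time (a new reading comes with each control period).
- ctrl.camera(name): name is "scene" or "top" or "wrist"; returns a dict with "color" (400x640x3 uint8, blue, green, red), "K" (3x3 intrinsics, pixels), "distortion" ([k1, k2, p1, p2, k3] as OpenCV has them; the pictures are not rectified), "pose" (4x4, takes a point from camera to world coordinates); the wrist camera has in their place "tool_from_camera" (4x4, takes a point from camera to tool coordinates, whose origin is the TCP and whose axes are the flange's). Camera axes: x right, y down, z forward; pixel columns grow to the right and rows downward; lengths in m; the calibration is good to about 2 mm. A picture is of the moment at which its call begins: read the wrist's pose just before it. There is no depth.
- ctrl.hand_in(): hands the job in; it is judged then, once.
Trained networks look in a picture, given as the dict that the camera call returned (one of the last four; its "shot" number tells which), for a name from the list of things; names that differ only in an ending like _2 or _b are one class to them, and where a whole thing is asked for, a point or a joint stands for the part that bears it (a point fixed in the world has none). Each returns a list of dicts, best first, with "conf" (0 to 1); they miss things now and then, are a little off and sometimes report something else, mostly with a low value. They report only what shows in the picture. A call takes as long as a camera call. They do not tell look-alikes from the thing itself.
- ctrl.cut_out(name, picture): "mask" (400x640 bool, what is visible of it) and "centre" ([row, column] in pixels, amid what is visible of it).
The state is a dict: "time_s": time; "qpos": joint angles; "joint_vel": joint speeds; "tau": joint torques, N m; "ee_pos": TCP position; "eef_rot": TCP orientation; "force": force on the tool from outside, world axes, zero at the start; "moment": the same for the moment, N m; "grip_width": finger opening in m; "grip_force": force on a finger pad.
Only numpy, scipy, OpenCV 4.12 (cv2) and the standard library are available. Lean on these libraries where they do the work, as an engineer would, in place of code of your own. Each camera call takes 0.05 s, during which the arm holds its last target. There are 200 camera calls.

## Working session

There is one attempt and no reset: what is moved stays moved. The work goes in short steps, Python scripts to look and compute and a tool call to move; the robot and the scene stay as the last step left them, time stands still between calls to the robot, and variables do not carry over. Pictures are saved under pics/ and viewed, at most 10 in all, crops included, and the job is handed in when it is done.

Besides the shell and the picture viewer there is one more tool, called after "Call:" by a JSON object that holds its "name" and its "arguments". move_arm: Moves the arm, as the interface text tells. Its arguments: {"type":"object","properties":{"increments":{"type":"array","items":{"type":"array","items":{"type":"number"}}},"force":{"type":"number"}},"required":["increments"]}

```bash
mkdir -p pics; cat > h.py <<'E'
import numpy as np, cv2
from scipy.spatial.transform import Rotation as R
from station import ctrl
def wpose(c,o):
    if 'pose' in c: return np.array(c['pose'])
    T=np.eye(4);T[:3,:3]=R.from_euler('xyz',o['eef_rot']).as_matrix();T[:3,3]=o['ee_pos']
    return T@np.array(c['tool_from_camera'])
def ray(c,P,rc):
    p=cv2.undistortPoints(np.array([[[rc[1],rc[0]]]],float),np.array(c['K']),np.array(c['distortion']))[0,0]
    return P[:3,3],P[:3,:3]@np.array([p[0],p[1],1.])
def onz(c,P,rc,z):
    o,d=ray(c,P,rc);return o+d*(z-o[2])/d[2]
def proj(c,P,X):
    Q=np.linalg.inv(P)
    return cv2.projectPoints(np.array(X,float).reshape(-1,3),cv2.Rodrigues(Q[:3,:3])[0],Q[:3,3],np.array(c['K']),np.array(c['distortion']))[0][:,0]
def tri(rays):
    A=0;b=0
    for o,d in rays:
        d=d/np.linalg.norm(d);M=np.eye(3)-np.outer(d,d);A=A+M;b=b+M@o
    return np.linalg.solve(A,b)
E
cat > a.py <<'E'
from h import *
o=ctrl.get_obs();print(o['ee_pos'],o['eef_rot'])
for n in ['top','scene']:
    c=ctrl.camera(n);P=wpose(c,o);cv2.imwrite(f'pics/{n}0.png',c['color']);print(n,P.round(3).tolist(),np.array(c['K']).round(1).tolist())
    for k in ['pan','board','dispenser','knob_grip','platter','tealight','tumbler','mill','oil','pepperjar','jar']:
        for d in ctrl.cut_out(k,c)[:4]:
            ys,xs=np.where(d['mask']);print(k,round(d['conf'],2),np.round(d['centre']),'box',xs.min(),ys.min(),xs.max(),ys.max(),onz(c,P,d['centre'],0.03).round(3)[:2])
E
python3 a.py
```

```text
[ 0.22705539 -0.5006501   0.20489429] [-3.14045163e+00 -8.15859675e-05  4.25783101e-01]
top [[0.012, -0.996, 0.089, 0.384], [-1.0, -0.011, 0.009, -0.039], [-0.008, -0.089, -0.996, 1.334], [0.0, 0.0, 0.0, 1.0]] [[423.0, 0.0, 328.1], [0.0, 423.0, 195.0], [0.0, 0.0, 1.0]]
pan 0.96 [304. 408.] box 388 283 453 320 [ 0.171 -0.273]
pan 0.85 [171. 430.] box 412 153 448 217 [ 0.579 -0.345]
pan 0.56 [234. 489.] box 469 215 520 268 [ 0.384 -0.525]
board 0.67 [157. 416.] box 400 133 449 197 [ 0.623 -0.302]
dispenser 0.68 [158. 342.] box 339 154 346 160 [ 0.617 -0.07 ]
dispenser 0.67 [137. 342.] box 294 99 360 177 [ 0.682 -0.068]
knob_grip 0.52 [160. 315.] box 294 150 345 166 [0.61  0.016]
platter 0.73 [170. 245.] box 196 142 296 197 [0.576 0.233]
platter 0.47 [173. 428.] box 412 153 448 217 [ 0.572 -0.337]
platter 0.2 [237. 386.] box 378 229 395 248 [ 0.373 -0.206]
tealight 0.8 [238. 387.] box 378 230 395 248 [ 0.37  -0.209]
tumbler 0.66 [237. 291.] box 280 227 300 245 [0.37  0.085]
mill 0.62 [104. 384.] box 373 90 393 119 [ 0.79 -0.2 ]
oil 0.66 [110. 296.] box 285 92 305 124 [0.77  0.077]
oil 0
[... 888 characters left out ...]
 0.52 [228. 354.] box 338 221 361 230 [0.572 0.069]
platter 0.97 [220. 400.] box 352 193 451 250 [0.589 0.22 ]
tealight 0.86 [196. 255.] box 246 187 264 208 [ 0.351 -0.209]
tealight 0.15 [220. 401.] box 351 193 451 250 [0.588 0.224]
tumbler 0.82 [174. 341.] box 329 162 346 189 [0.353 0.097]
mill 0.95 [307. 289.] box 279 286 299 322 [ 0.762 -0.2  ]
mill 0.5 [287. 242.] box 207 242 262 311 [ 0.66  -0.318]
mill 0.47 [291. 240.] box 233 284 246 300 [ 0.67  -0.326]
oil 0.84 [271. 382.] box 368 249 390 289 [0.738 0.097]
pepperjar 0.52 [201. 471.] box 461 190 480 213 [0.593 0.477]
pepperjar 0.42 [261. 225.] box 209 223 245 282 [ 0.561 -0.349]
jar 0.66 [291. 235.] box 233 284 246 300 [ 0.667 -0.339]
```

```bash
python3 -c "
import cv2
t=cv2.imread('pics/top0.png');s=cv2.imread('pics/scene0.png')
cv2.imwrite('pics/a.png',cv2.resize(t[80:330,150:530],None,fx=2.1,fy=2.1,interpolation=cv2.INTER_CUBIC))
cv2.imwrite('pics/b.png',cv2.resize(s[130:340,120:490],None,fx=2.1,fy=2.1,interpolation=cv2.INTER_CUBIC))"
```

```text
(no output)
```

View pics/a.png

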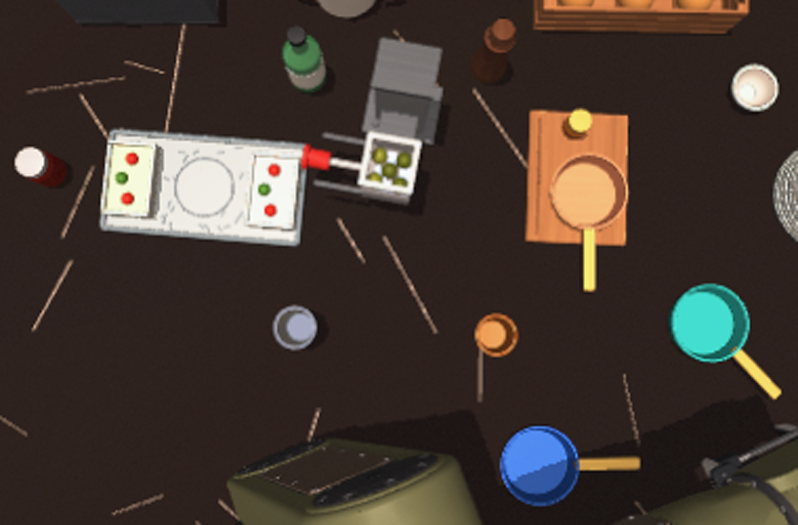

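View pics/b.png

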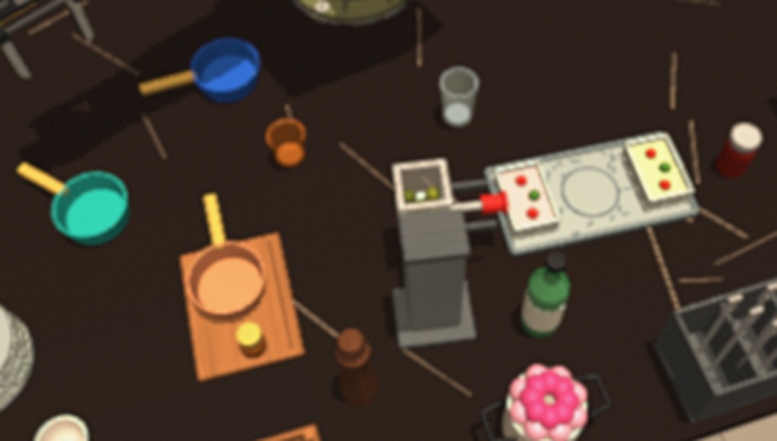

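```bash
cat > b.py <<'E'
from h import *
t=ctrl.camera('top');s=ctrl.camera('scene')
a=lambda x,y:(80+y/2.1,150+x/2.1)
b=lambda x,y:(130+y/2.1,120+x/2.1)
for n,p,q in [('rim',(588,192),(227,280)),('hend',(589,290),(210,196)),('knob',(318,159),(493,203)),('ring',(204,187),(590,191)),
 ('hop1',(367,130),(400,210)),('hop2',(422,137),(393,163)),('hop3',(413,194),(443,158)),('hop4',(360,187),(453,203))]:
    print(n,*[onz(c,np.array(c['pose']),f(*u),z).round(3) for c,f,u in ((t,a,p),(s,b,q)) for z in (0.01,0.05,0.11,0.184)])
    if not n.startswith('hop'):print('  tri',tri([ray(t,np.array(t['pose']),a(*p)),ray(s,np.array(s['pose']),b(*q))]).round(4))
for u in [(110,130),(305,140),(299,243),(102,231)]: print('plat',onz(t,np.array(t['pose']),a(*u),.014).round(4))
for u in [(590,240),(590,290)]: print('handle',onz(t,np.array(t['pose']),a(*u),.05).round(4))
E
python3 b.py
```

```text
rim [ 0.58  -0.349  0.01 ] [ 0.574 -0.339  0.05 ] [ 0.566 -0.325  0.11 ] [ 0.555 -0.308  0.184] [ 0.561 -0.345  0.01 ] [ 0.582 -0.341  0.05 ] [ 0.613 -0.335  0.11 ] [ 0.651 -0.329  0.184]
  tri [ 0.576  -0.3419  0.0393]
hend [ 0.433 -0.349  0.01 ] [ 0.431 -0.339  0.05 ] [ 0.429 -0.325  0.11 ] [ 0.426 -0.308  0.184] [ 0.409 -0.343  0.01 ] [ 0.435 -0.34   0.05 ] [ 0.474 -0.334  0.11 ] [ 0.521 -0.327  0.184]
  tri [ 0.4316 -0.3403  0.0448]
knob [0.626 0.059 0.01 ] [0.619 0.056 0.05 ] [0.608 0.052 0.11 ] [0.594 0.046 0.184] [0.556 0.077 0.01 ] [0.577 0.067 0.05 ] [0.608 0.052 0.11 ] [0.647 0.033 0.184]
  tri [0.608  0.0517 0.1092]
ring [0.582 0.231 0.01 ] [0.576 0.223 0.05 ] [0.567 0.21  0.11 ] [0.556 0.195 0.184] [0.582 0.23  0.01 ] [0.602 0.215 0.05 ] [0.632 0.192 0.11 ] [0.669 0.163 0.184]
  tri [0.5817 0.2305 0.0093]
hop1 [ 0.671 -0.015  0.01 ] [ 0.663 -0.015  0.05 ] [ 0.65  -0.016  0.11 ] [ 0.634 -0.018  0.184] [ 0.524 -0.065  0.01 ] [ 0.546 -0.07   0.05 ] [ 0.579 -0.079  0.11 ] [ 0.62  -0.089  0.184]
hop2 [ 0.661 -0.098  0.01 ] [ 0.653 -0.096  0.05 ] [ 0.641 -0.093  0.11 ] [ 0.625 -0.09   0.184] [ 0.438 -0.05   0.01 ] [ 0.463 -0.057  0.05 ] [ 0.5   -0.066  0.11 ] [ 0.546 -0.077  0.184]
hop3 [ 0.574 -0.085  0.01 ] [ 0.569 -0.084  0.05 ] [ 0.56  -0.081  0.11 ] [ 0.549 -0.079  0.184] [0.453 0.029 0.01 ] [0.477 0.02  0.05 ] [0.514 0.007 0.11 ] [ 0.559 -0.009  0.184]
hop4 [ 0.584 -0.005  0.01 ] [ 0.578 -0.006  0.05 ] [ 0.569 -0.008  0.11 ] [ 0.558 -0.01   0.184] [0.537 0.018 0.01 ] [0.559 0.009 0.05 ] [ 0.591 -0.003  0.11 ] [ 0.631 -0.018  0.184]
plat [0.6675 0.3767 0.014 ]
plat [0.6543 0.0788 0.014 ]
plat [0.4981 0.0848 0.014 ]
plat [0.5129 0.3826 0.014 ]
handle [ 0.504  -0.3415  0.05  ]
handle [ 0.4313 -0.3409  0.05  ]
```

Pan look-alikes in the top picture: teal (488,233), blue (408,304) and copper on the wooden board (430,171). Only the last is copper and on the board, and both enlarged crops confirm it, so I'm going there.

Call:
{"name": "move_arm", "arguments": {"increments": [[0.6,0,0,0,0,0,0.142],[0.6,0,0,0,0,0,0.142],[0.6,0,0,0,0,0,0.142],[0.6,0.58,-0.4,0.16,0,0,0],[0.6,0.58,-0.4,0.16,0,0,0],[0.6,0.58,-0.4,0.16,0,0,0],[0.6,0.58,-0.4,0.16,0,0,0],[0.6,0.58,-0.4,0.16,0,0,0],[0.6,0.58,-0.4,0.16,0,0,0],[0.6,0.58,-0.4,0.16,0,0,0],[0.6,0.58,-0.4,0.16,0,0,0],[0.6,0,0,0,0,0,0]]}}

```text
time_s: 2.5
ee_pos: [0.4614, -0.3384, 0.1402]
eef_rot: [-3.14, 0.001, 0.003]
force: [0.8, 0.2, 0.3]
grip_width: 0.0564
grip_force: 0.0
```

```bash
cat > c.py <<'E'
from h import *
import sys
o=ctrl.get_obs();print(o['time_s'],o['ee_pos'],o['eef_rot'])
c=ctrl.camera('wrist');P=wpose(c,o);cv2.imwrite('pics/w1.png',c['color'])
print(P.round(3).tolist())
for d in ctrl.cut_out('pan',c)[:2]:
    m=d['mask'];ys,xs=np.where(m);print(d['conf'],d['centre'],xs.min(),ys.min(),xs.max(),ys.max())
t=ctrl.camera('top');s=ctrl.camera('scene')
for k in ['oil','tumbler','tealight','mill']:
    r=[]
    for q in (t,s):
        d=ctrl.cut_out(k,q)
        if d:r.append(ray(q,np.array(q['pose']),d[0]['centre']))
    if len(r)==2:print(k,tri(r).round(3))
E
python3 c.py
```

```text
2.5 [ 0.46136618 -0.33838123  0.14020438] [-3.14020197e+00  9.29093055e-04  3.26957091e-03]
[[0.003, -0.965, -0.263, 0.536], [-1.0, -0.004, 0.0, -0.338], [-0.001, 0.263, -0.965, 0.319], [0.0, 0.0, 0.0, 1.0]]
0.97 [252.9, 487.2] 427 216 536 299
0.72 [364.4, 269.9] 246 359 294 369
oil [0.759 0.081 0.086]
tumbler [0.375 0.076 0.069]
tealight [ 0.368 -0.199  0.056]
mill [ 0.778 -0.199  0.076]
```

View pics/w1.png

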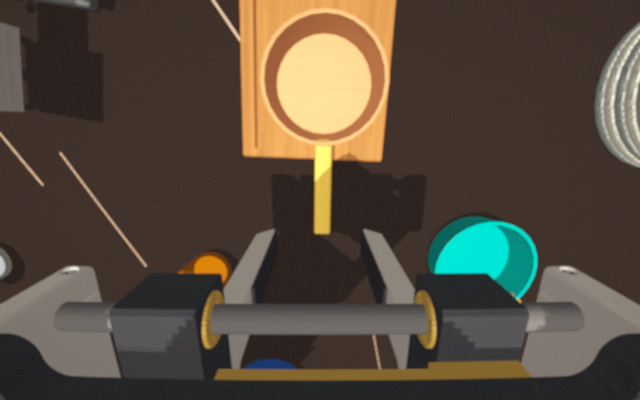

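The wrist view shows the copper pan: rim centre about (325,76), and the handle running from (324,147) to (322,233).

```bash
cat > d.py <<'E'
from h import *
o=ctrl.get_obs();c=ctrl.camera('wrist');P=wpose(c,o)
for rc,z in [((76,325),.052),((147,324),.049),((233,322),.049)]: print(onz(c,P,rc,z).round(4))
E
python3 d.py
```

```text
[ 0.5758 -0.3461  0.052 ]
[ 0.5142 -0.3456  0.049 ]
[ 0.4281 -0.3439  0.049 ]
```

Call:
{"name": "move_arm", "arguments": {"increments": [[0.6,0,0.12,0.46,0,0,0],[0.6,0,0,0.46,0,0,0],[0.6,0,0,0.46,0,0,0],[0.6,0,0,0.46,0,0,0],[0.6,0,0,0.46,0,0,0],[0.6,0,0,0,0,0,0],[0,0,0,0,0,0,0],[0,0,0,0,0,0,0],[0,0,0,0,0,0,0],[0,0,0,0,0,0,0],[0,0,0,0,0,0,0],[0,0,0,0,0,0,0]], "force": 40}}

```text
time_s: 4.35
ee_pos: [0.4593, -0.3469, 0.0267]
eef_rot: [3.142, -0.0, -0.0]
force: [0.1, 0.3, 1.6]
grip_width: 0.0155
grip_force: 39.8
```

Call:
{"name": "move_arm", "arguments": {"increments": [[0,0,0,-0.2,0,0,0],[0,0,0,-0.4,0,0,0],[0,0,0,-0.4,0,0,0],[0,0.04,-0.2,0,0,0,0],[0,0.04,-0.45,0,0,0,0],[0,0.04,-0.45,0,0,0,0],[0,0.04,-0.45,0,0,0,0],[0,0.04,-0.45,0,0,0,0],[0,0.04,-0.45,0,0,0,0],[0,0.04,-0.35,0,0,0,0],[0,0.02,-0.14,0,0,0,0],[0,0,0,0.3,0,0,0],[0,0,0,0.5,0,0,0],[0,0,0,0.3,0,0,0],[0,0,0,0,0,0,0],[0,0,0,0,0,0,0]]}}

```text
time_s: 5.95
ee_pos: [0.4742, -0.2, 0.0216]
eef_rot: [-3.141, 0.0, -0.0]
force: [0.0, -1.1, -1.1]
grip_width: 0.0157
grip_force: 39.9
```

```bash
cat > e.py <<'E'
from h import *
import sys
o=ctrl.get_obs();print(o['time_s'],o['ee_pos'])
w=ctrl.camera('wrist');s=ctrl.camera('scene')
cv2.imwrite('pics/'+sys.argv[1],np.hstack([cv2.resize(w['color'],(400,250)),cv2.resize(s['color'][150:320,180:452],(400,250),interpolation=cv2.INTER_CUBIC)]))
E
python3 e.py m1.png
```

```text
5.95 [ 0.47419252 -0.2000158   0.02158204]
```

View pics/m1.png

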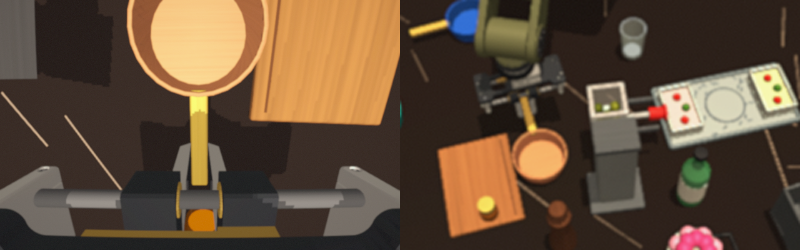

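Call:
{"name": "move_arm", "arguments": {"increments": [[0,0,-0.2,0,0,0,0],[0,0,-0.4,0,0,0,0],[0,0,-0.4,0,0,0,0],[0,0,-0.4,0,0,0,0],[0,0,-0.2,0,0,0,0],[0,0,0,0,0,0,0]]}}

```text
time_s: 6.65
ee_pos: [0.4744, -0.1189, 0.0218]
eef_rot: [3.141, -0.001, 0.001]
force: [0.7, 0.1, -1.9]
grip_width: 0.0158
grip_force: 39.9
```

Call:
{"name": "move_arm", "arguments": {"increments": [[0,0,-0.2,0,0,0,0],[0,0,-0.4,0,0,0,0],[0,0,-0.4,0,0,0,0],[0,0,-0.3,0,0,0,0],[0,0,-0.1,0,0,0,0],[0,0,0,0.12,0,0,0],[0,0,0,0,0,0,0]]}}

```text
time_s: 7.35
ee_pos: [0.4743, -0.0504, 0.015]
eef_rot: [3.142, -0.0, -0.001]
force: [0.7, 1.5, -0.9]
grip_width: 0.0154
grip_force: 39.9
```

Call:
{"name": "move_arm", "arguments": {"increments": [[0,0,0,0.02,0,0,0],[0.6,0,0,0,0,0,0],[0.6,0,0,0,0,0,0],[0.6,0,0,0,0,0,0],[0.6,0,0,0,0,0,0],[0.6,0,0,-0.2,0,0,0],[0.6,0,0,-0.6,0,0,0],[0.6,-0.2,0,-1,0,0,0],[0.6,-0.4,0,-1,0,0,0],[0.6,-0.2,-0.4,-1,0,0,0],[0.6,0,-0.8,-0.4,0,0,0],[0.6,0,-0.6,0,0,0,0],[0.6,0,0,0,0,0,0]]}}

```text
time_s: 8.65
ee_pos: [0.4367, 0.0407, 0.2171]
eef_rot: [-3.141, -0.002, 0.003]
force: [-1.0, 0.0, -0.3]
grip_width: 0.0563
grip_force: 0.0
```

```bash
python3 e.py m2.png; cp pics/m2.png /tmp; python3 -c "
from h import *
o=ctrl.get_obs();c=ctrl.camera('wrist');P=wpose(c,o);cv2.imwrite('pics/w2.png',c['color'])
for k in ['knob_grip','pan','dispenser']:
  for d in ctrl.cut_out(k,c)[:2]:
    ys,xs=np.where(d['mask']);print(k,d['conf'],d['centre'],xs.min(),ys.min(),xs.max(),ys.max(),onz(c,P,d['centre'],.121))
"
```

```text
8.65 [0.436673   0.04070177 0.21705651]
knob_grip 0.63 [22.2, 318.6] 280 0 449 45 [0.59769373 0.03942497 0.121     ]
pan 0.61 [93.9, 385.7] 346 5 426 178 [ 0.53940967 -0.0215736   0.121     ]
pan 0.55 [341.5, 523.7] 519 333 527 359 [ 0.26766592 -0.20299279  0.121     ]
dispenser 0.88 [37.5, 405.7] 279 0 506 88 [ 0.58616527 -0.03645707  0.121     ]
dispenser 0.61 [237.0, 497.3] 467 214 529 264 [ 0.40016399 -0.14728426  0.121     ]
```

View pics/w2.png

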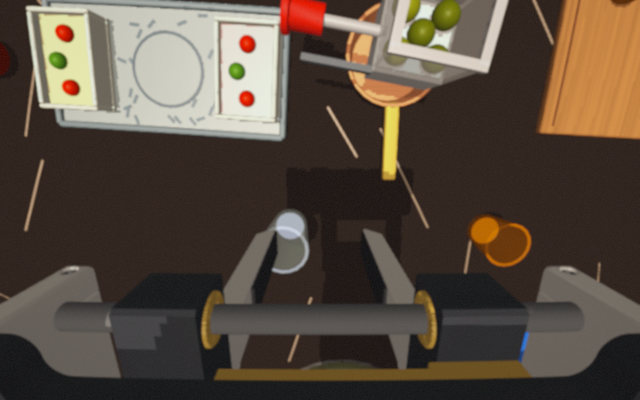

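View pics/m2.png

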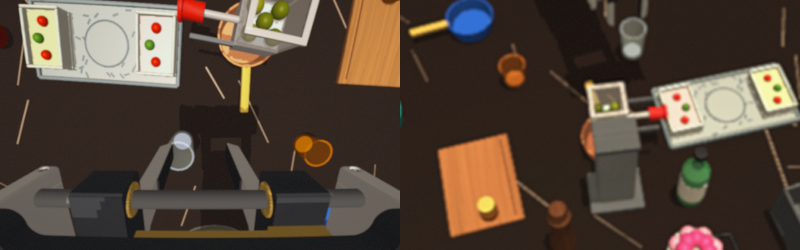

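Wrist picture: the pan is under the spout, its handle running from (392,108) to (388,178). The red knob is at (303,16). A grey guide rail, tip at (301,55), lies beside the stem, so I'll measure rail and knob to set the finger clearance.

```bash
cat > f.py <<'E'
from h import *
o=ctrl.get_obs();w=ctrl.camera('wrist');W=wpose(w,o);t=ctrl.camera('top');s=ctrl.camera('scene')
T=np.array(t['pose']);S=np.array(s['pose'])
a=lambda x,y:(80+y/2.1,150+x/2.1)
b=lambda x,y:(130+y/2.1,120+x/2.1)
r=[ray(t,T,a(315,183)),ray(w,W,(56,301)),ray(s,S,b(487,183))]
print('rail tip',tri(r[:2]),tri([r[0],r[2]]),tri(r))
print('rear tip',tri([ray(t,T,a(323,135)),ray(s,S,b(492,236))]))
print('knob',tri([ray(t,T,a(318,159)),ray(w,W,(17,304)),ray(s,S,b(493,203))]))
print('knob flange, inner end z.108',onz(w,W,(17,284),.108),onz(w,W,(17,324),.108))
print('hop bottom corners',onz(w,W,(54,391),.184),onz(w,W,(72,487),.184))
q=t['color'][135:185,280:365];q2=s['color'][205:255,320:405];q3=w['color'][0:100,250:420]
cv2.imwrite('pics/z.png',np.hstack([cv2.resize(x,(390,int(390*x.shape[0]/x.shape[1])),interpolation=cv2.INTER_CUBIC)[:229] for x in (q,q2)]))
E
python3 f.py
```

```text
rail tip [0.57468518 0.05505131 0.10374847] [0.57398856 0.05504878 0.10929763] [0.57374399 0.0548082  0.10893556]
rear tip [0.64635486 0.04268863 0.08374834]
knob [0.60720959 0.05170327 0.10731965]
knob flange, inner end z.108 [0.605917   0.06900005 0.108     ] [0.6058113  0.03320539 0.108     ]
hop bottom corners [ 0.55846556 -0.01085758  0.184     ] [ 0.54777519 -0.07827461  0.184     ]
```

View pics/z.png

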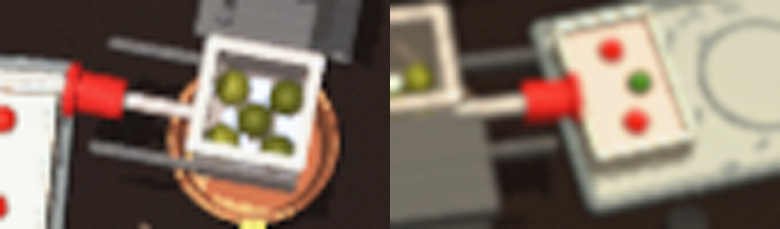

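Call:
{"name": "move_arm", "arguments": {"increments": [[0.38,0,0,0,0,0,-0.1414],[0.38,0,0,0,0,0,-0.1414],[0.38,0,0,0,0,0,-0.1414],[0.38,0,0,0,0,0,-0.1414],[0.38,0,0,0,0,0,-0.1414],[0.38,0,0,0,0,0,-0.1414],[0.38,0,0,0,0,0,-0.1414],[0.38,0,0,0,0,0,-0.1414],[0.38,0,0,0,0,0,-0.1414],[0.38,0,0,0,0,0,-0.1414],[0.38,0.17,0.66,0,0,0,0],[0.38,0.17,0.67,0,0,0,0],[0.38,0.17,0.67,0,0,0,0],[0.38,0.17,0.67,0,0,0,0],[0.38,0.17,0.66,0,0,0,0],[0.38,0,0,0.5,0,0,0],[0.38,0,0,0.5,0,0,0],[0.38,0,0,0,0,0,0]]}}

```text
time_s: 10.9
ee_pos: [0.6065, 0.0539, 0.1619]
eef_rot: [-3.135, 0.001, 1.413]
force: [-0.7, -0.0, -0.1]
grip_width: 0.0358
grip_force: 0.0
```

```bash
python3 -c "
from h import *
o=ctrl.get_obs();print(o['qpos'][5]);c=ctrl.camera('wrist');P=wpose(c,o)
ex=np.array([.156,.988,0]);t=np.array(o['ee_pos'])
im=c['color'].copy()
for d in ctrl.cut_out('knob_grip',c)[:1]:
    m=d['mask'];ys,xs=np.where(m);print(d['conf'],d['centre'],xs.min(),ys.min(),xs.max(),ys.max())
hsv=cv2.cvtColor(im,cv2.COLOR_BGR2HSV);m=((hsv[...,0]<6)|(hsv[...,0]>174))&(hsv[...,1]>180)&(hsv[...,2]>90)
n,l,st,ce=cv2.connectedComponentsWithStats(m.astype(np.uint8));print([(st[i].tolist(),ce[i].round(),onz(c,P,ce[i][::-1],.115).round(4)) for i in range(1,n) if st[i][4]>150])
cv2.imwrite('pics/w3.png',im)
"
```

```text
0.18592474345647392
0.65 [224.6, 321.6] 301 193 343 292
[([300, 128, 16, 16, 159], array([307., 135.]), array([0.6071, 0.1239, 0.115 ])), ([243, 133, 16, 16, 171], array([251., 140.]), array([0.5628, 0.127 , 0.115 ])), ([301, 193, 43, 50, 1603], array([322., 216.]), array([0.6079, 0.0576, 0.115 ]))]
```

View pics/w3.png

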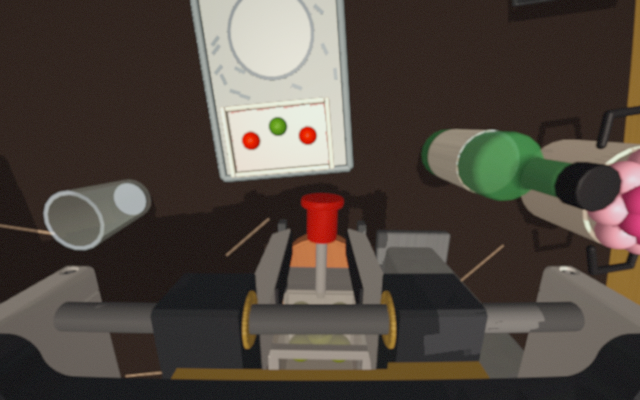

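The wrist view shows the knob barrel at (322,222) and its flange at (322,200), centred between the fingertips, so I'm descending to grip it.

Call:
{"name": "move_arm", "arguments": {"increments": [[0.38,0.09,0.02,0.3,0,0,0],[0.38,0,0,0.4,0,0,0],[0.38,0,0,0.4,0,0,0],[0.38,0,0,0.3,0,0,0],[0.38,0,0,0,0,0,0],[0,0,0,0,0,0,0],[0,0,0,0,0,0,0],[0,0,0,0,0,0,0],[0,0,0,0,0,0,0]], "force": 50}}

```text
time_s: 11.9
ee_pos: [0.6096, 0.0586, 0.0947]
eef_rot: [-3.141, 0.0, 1.414]
force: [8.4, 0.4, -16.5]
grip_width: 0.0329
grip_force: 50.0
```

The fingers stopped at 33 mm, so they're on the flange. I'll lift, step 8 mm towards the stem and grip the 26 mm barrel.

Call:
{"name": "move_arm", "arguments": {"increments": [[0.4,0,0,0,0,0,0],[0.4,0,0,0,0,0,0],[0.4,0,0,-0.5,0,0,0],[0.34,0,0,-0.4,0,0,0],[0.34,-0.16,0.03,0,0,0,0],[0.34,0,0,0,0,0,0],[0.34,0,0,0.3,0,0,0],[0.34,0,0,0.3,0,0,0],[0.34,0,0,0.2,0,0,0],[0.34,0,0,0.15,0,0,0],[0.34,0,0,0,0,0,0]]}}

```text
time_s: 13.0
ee_pos: [0.6092, 0.0505, 0.0913]
eef_rot: [-3.139, 0.0, 1.414]
force: [-1.1, -0.3, -0.0]
grip_width: 0.032
grip_force: 0.0
```

Call:
{"name": "move_arm", "arguments": {"increments": [[0,0,0,0,0,0,0],[0,0,0,0,0,0,0],[0,0,0,0,0,0,0],[0,0,0,0,0,0,0]]}}

```text
time_s: 13.4
ee_pos: [0.6083, 0.0507, 0.0926]
eef_rot: [-3.138, 0.0, 1.414]
force: [-10.0, 2.0, -2.5]
grip_width: 0.0249
grip_force: 50.0
```

Call:
{"name": "move_arm", "arguments": {"increments": [[0,0.1,-0.02,0,0,0,0],[0,0.15,0,0,0,0,0],[0,0.15,0,0,0,0,0],[0,0.15,0,0,0,0,0],[0,0.15,0,0,0,0,0],[0,0.15,0,0,0,0,0],[0,0.15,0,0,0,0,0],[0,0.15,0,0,0,0,0],[0,0.13,0,0,0,0,0],[0,0,0,0,0,0,0],[0,0,0,0,0,0,0],[0,0,0,0,0,0,0],[0,0,0,0,0,0,0],[0,0,0,0,0,0,0]]}}

```text
time_s: 14.8
ee_pos: [0.6191, 0.1139, 0.0928]
eef_rot: [3.141, 0.0, 1.414]
force: [6.0, -2.5, -10.5]
grip_width: 0.025
grip_force: 50.0
```

```bash
python3 e.py m3.png
```

```text
14.8 [0.61914926 0.11386394 0.09276297]
```

View pics/m3.png

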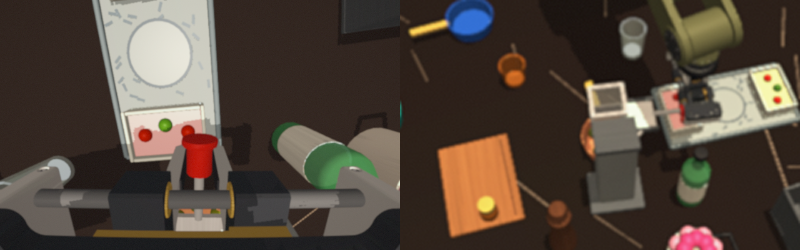

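The knob is out by 64 mm and the hopper is empty in the scene crop (605,100). Pushing it home now.

Call:
{"name": "move_arm", "arguments": {"increments": [[0,-0.1,0,0,0,0,0],[0,-0.15,0,0,0,0,0],[0,-0.15,0,0,0,0,0],[0,-0.15,0,0,0,0,0],[0,-0.15,0,0,0,0,0],[0,-0.15,0,0,0,0,0],[0,-0.15,0,0,0,0,0],[0,-0.15,0,0,0,0,0],[0,-0.15,0,0,0,0,0],[0,-0.02,0,0,0,0,0],[0,0,0,0,0,0,0],[0,0,0,0,0,0,0],[0,0,0,0,0,0,0]]}}

```text
time_s: 16.2
ee_pos: [0.6082, 0.0506, 0.0927]
eef_rot: [-3.14, -0.003, 1.414]
force: [0.3, 13.8, -11.1]
grip_width: 0.0251
grip_force: 50.0
```

Call:
{"name": "move_arm", "arguments": {"increments": [[0.34,0,0,0,0,0,0],[0.34,0,0,0,0,0,0],[0.34,0,0,-0.3,0,0,0],[0.34,0,0,-0.6,0,0,0],[0.34,0,0,-0.8,0,0,0],[0.34,0,0,-0.8,0,0,0],[0.5,0,-0.5,0,0,0,0],[0.5,0,-0.8,0,0,0,0],[0.5,0,-0.8,0,0,0,0],[0.5,0,-0.6,0,0,0,0.1414],[0.5,0,0,0,0,0,0.1414],[0.5,0,0,0,0,0,0.1414],[0.5,0,0,0,0,0,0.1414],[0.5,0,0,0,0,0,0.1414],[0.5,0,0,0,0,0,0.1414],[0.5,0,0,0,0,0,0.1414],[0.5,0,0,0,0,0,0.1414],[0.5,0,0,0,0,0,0.1414],[0.5,0,0,0,0,0,0.1414],[0.5,0,0,0,0,0,0]]}}

```text
time_s: 18.2
ee_pos: [0.4754, 0.0695, 0.2195]
eef_rot: [-3.142, -0.002, -0.003]
force: [0.1, 0.4, 0.5]
grip_width: 0.0469
grip_force: 0.0
```

```bash
python3 -c "
from h import *
o=ctrl.get_obs();w=ctrl.camera('wrist');t=ctrl.camera('top');P=wpose(w,o)
cv2.imwrite('pics/m4.png',np.hstack([cv2.resize(w['color'],(400,250)),cv2.resize(t['color'][130:230,240:400],(400,250),interpolation=cv2.INTER_CUBIC)]))
for z in ctrl.cut_out('pan',w)[:2]:
  ys,xs=np.where(z['mask']);print(z['conf'],z['centre'],xs.min(),ys.min(),xs.max(),ys.max())
im=w['color'].astype(int)
hsv=cv2.cvtColor(t['color'],cv2.COLOR_BGR2HSV);m=((hsv[...,0]<6)|(hsv[...,0]>174))&(hsv[...,1]>180)&(hsv[...,2]>90)
n,l,st,ce=cv2.connectedComponentsWithStats(m.astype(np.uint8));print([(ce[i].round(1),st[i][4],onz(t,np.array(t['pose']),ce[i][::-1],.115).round(4)) for i in range(1,n) if st[i][4]>40])
t0=cv2.imread('pics/top0.png');hsv=cv2.cvtColor(t0,cv2.COLOR_BGR2HSV);m=((hsv[...,0]<6)|(hsv[...,0]>174))&(hsv[...,1]>180)&(hsv[...,2]>90)
n,l,st,ce=cv2.connectedComponentsWithStats(m.astype(np.uint8));print([(ce[i].round(1),st[i][4]) for i in range(1,n) if st[i][4]>40])
"
```

```text
0.74 [130.5, 406.3] 371 42 444 206
0.73 [349.5, 512.4] 502 333 526 377
[(array([300.2, 154.9]), np.int32(121), array([0.6093, 0.0549, 0.115 ]))]
[(array([300.2, 155. ]), np.int32(121))]
```

View pics/m4.png

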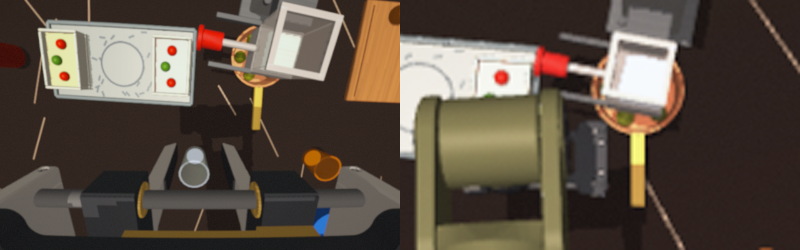

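The knob is home, at the same centroid (300.2, 154.9) as at the start. The olives show in the pan, at about (238,50) and (243,78) in the left half. Next I hover over the handle.

Call:
{"name": "move_arm", "arguments": {"increments": [[0.6,0,0.5,0,0,0,0],[0.6,0,0.7,0,0,0,0],[0.6,0,0.7,0.4,0,0,0],[0.6,-0.02,0.5,0.8,0,0,0],[0.6,0,0,0.8,0,0,0],[0.6,0,0,0,0,0,0]]}}

```text
time_s: 18.95
ee_pos: [0.4718, -0.0505, 0.1144]
eef_rot: [-3.14, 0.007, 0.001]
force: [-0.8, 1.1, 0.6]
grip_width: 0.0563
grip_force: 0.0
```

```bash
python3 -c "
from h import *
o=ctrl.get_obs();w=ctrl.camera('wrist');P=wpose(w,o)
hsv=cv2.cvtColor(w['color'],cv2.COLOR_BGR2HSV);m=((hsv[...,0]>20)&(hsv[...,0]<33)&(hsv[...,1]>120)&(hsv[...,2]>100)).astype(np.uint8);m[:, :250]=0;m[:,400:]=0
n,l,st,ce=cv2.connectedComponentsWithStats(m)
for i in range(1,n):
  if st[i][4]>150:
    ys,xs=np.where(l==i);print(st[i],ce[i])
    for r in (ys.min()+5,ys.max()-5): print(onz(w,P,(r,xs[ys==r].mean()),.037).round(4))
    print('end',onz(w,P,(ys.max(),xs.mean()),.037))
"
```

```text
[288 111  22  14 195] [297.78461538 117.67179487]
[ 0.5539 -0.0297  0.037 ]
[ 0.5514 -0.0322  0.037 ]
end [ 0.5471986  -0.03153004  0.037     ]
[ 309  139   19   94 1562] [318.20678617 183.40204866]
[ 0.5301 -0.0491  0.037 ]
[ 0.4523 -0.0496  0.037 ]
end [ 0.4471528  -0.04933619  0.037     ]
```

Call:
{"name": "move_arm", "arguments": {"increments": [[0.6,0.04,-0.02,0.5,0,0,0],[0.6,0,0,0.5,0,0,0],[0.6,0,0,0.5,0,0,0],[0.6,0,0,0.48,0,0,0],[0.6,0,0,0,0,0,0],[0,0,0,0,0,0,0],[0,0,0,0,0,0,0],[0,0,0,0,0,0,0],[0,0,0,0,0,0,0],[0,0,0,0,0,0,0],[0,0,0,0,0,0,0]], "force": 55}}

```text
time_s: 20.1
ee_pos: [0.4762, -0.0493, 0.0193]
eef_rot: [3.142, -0.0, -0.0]
force: [-1.0, 0.4, 1.2]
grip_width: 0.0153
grip_force: 55.0
```

Call:
{"name": "move_arm", "arguments": {"increments": [[0.4,0,0,0,0,0,0],[0.4,0,0,0,0,0,0],[0.4,0,0,0.1,0,0,0],[0.4,0,0,0,0,0,0],[0,0,0,0,0,0,0],[0,0,0,0,0,0,0],[0,0,0,0,0,0,0],[0,0,0,0,0,0,0],[0,0,0,0,0,0,0],[0,0,0,-0.1,0,0,0],[0,0,0,-0.06,0,0,0],[0,0,0,0,0,0,0]]}}

```text
time_s: 21.3
ee_pos: [0.4762, -0.0493, 0.0225]
eef_rot: [3.142, -0.0, -0.0]
force: [0.0, 0.0, -2.1]
grip_width: 0.0152
grip_force: 55.0
```

Call:
{"name": "move_arm", "arguments": {"increments": [[0,-0.05,0,0,0,0,0],[0,-0.1,0,0,0,0,0],[0,-0.15,0,0,0,0,0],[0,-0.2,0,0,0,0,0],[0,-0.25,0,0,0,0,0],[0,-0.25,0,0,0,0,0],[0,-0.25,0,0,0,0,0],[0,-0.25,0,0,0,0,0],[0,-0.25,0,0,0,0,0],[0,-0.25,0,0,0,0,0],[0,-0.2,0,0,0,0,0],[0,-0.15,0,0,0,0,0],[0,-0.1,0,0,0,0,0],[0,-0.05,0,0,0,0,0],[0,0,0,0,0,0,0]]}}

```text
time_s: 22.8
ee_pos: [0.3511, -0.0493, 0.0221]
eef_rot: [3.142, -0.0, -0.0]
force: [-0.3, -0.2, -3.0]
grip_width: 0.0153
grip_force: 55.0
```

Call:
{"name": "move_arm", "arguments": {"increments": [[0,0,0,-0.05,0,0,0],[0,0,0,-0.12,0,0,0],[0,0,0,-0.2,0,0,0],[0,0,0,-0.25,0,0,0],[0,0,0,-0.3,0,0,0],[0,0,0,-0.3,0,0,0],[0,0,0,-0.3,0,0,0],[0,0,0,-0.3,0,0,0],[0,0,0,-0.25,0,0,0],[0,0,0,-0.18,0,0,0],[0,0,0,-0.1,0,0,0],[0,0,0,-0.05,0,0,0],[0,0,0,0,0,0,0]]}}

```text
time_s: 24.1
ee_pos: [0.3511, -0.0492, 0.1421]
eef_rot: [-3.142, -0.0, -0.0]
force: [0.9, 0.3, -2.4]
grip_width: 0.0157
grip_force: 55.0
```

```bash
cat > g.py <<'E'
from h import *
o=ctrl.get_obs();w=ctrl.camera('wrist');P=wpose(w,o)
print(o['ee_pos'])
z=o['ee_pos'][2]+.02
for d in ctrl.cut_out('pan',w)[:2]: 
  ys,xs=np.where(d['mask']);print('pan',d['conf'],d['centre'],xs.min(),ys.min(),xs.max(),ys.max())
for k in range(1,6):
  print(k,[(round(d['conf'],2),np.round(d['centre']),onz(w,P,d['centre'],z-.015).round(3)[:2]-np.array(o['ee_pos'][:2])) for d in ctrl.cut_out(f'olive{k}_center',w)[:7]]);break
hsv=cv2.cvtColor(w['color'],cv2.COLOR_BGR2HSV)
t=ctrl.camera('top')
for c in (t,):print('top',[(round(d['conf'],2),np.round(d['centre'])) for d in ctrl.cut_out('olive1_center',c)[:7]])
E
python3 g.py
```

```text
[ 0.35111038 -0.04922483  0.14206954]
pan 0.8 [89.9, 322.6] 205 0 431 300
pan 0.73 [346.3, 492.5] 450 287 527 377
1 [(0.86, array([ 26., 260.]), array([0.12788962, 0.03222483]))]
top []
```

Call:
{"name": "move_arm", "arguments": {"increments": [[0,0,-0.06,0,0,0,0],[0,0,-0.14,0,0,0,0],[0,0,-0.24,0,0,0,0],[0,0,-0.34,0,0,0,0],[0,0,-0.4,0,0,0,0],[0,0,-0.4,0,0,0,0],[0,0,-0.4,0,0,0,0],[0,0,-0.4,0,0,0,0],[0,0,-0.4,0,0,0,0],[0,0,-0.4,0,0,0,0],[0,0,-0.4,0,0,0,0],[0,0,-0.4,0,0,0,0],[0,0,-0.4,0,0,0,0],[0,0,-0.4,0,0,0,0],[0,0,-0.34,0,0,0,0],[0,0,-0.24,0,0,0,0],[0,0,-0.14,0,0,0,0],[0,0,-0.08,0,0,0,0],[0,0,0,0,0,0,0]]}}

```text
time_s: 26.25
ee_pos: [0.3511, 0.2298, 0.142]
eef_rot: [3.142, 0.0, -0.0]
force: [-0.4, 0.2, -2.7]
grip_width: 0.0154
grip_force: 55.0
```

Call:
{"name": "move_arm", "arguments": {"increments": [[0,0.05,0,0,0,0,0],[0,0.1,0,0,0,0,0],[0,0.18,0,0,0,0,0],[0,0.25,0,0,0,0,0],[0,0.3,0,0,0,0,0],[0,0.3,0,0,0,0,0],[0,0.3,0,0,0,0,0],[0,0.25,0,0,0,0,0],[0,0.25,0,0,0,0,0],[0,0.18,0,0,0,0,0],[0,0.1,0,0,0,0,0],[0,0.04,0,0,0,0,0],[0,0,0,0,0,0,0],[0,0,0,0,0,0,0]]}}

```text
time_s: 27.65
ee_pos: [0.4659, 0.2298, 0.1421]
eef_rot: [3.142, 0.0, -0.0]
force: [0.1, -0.4, -2.8]
grip_width: 0.0153
grip_force: 55.0
```

```bash
cat > k.py <<'E'
from h import *
import sys
zb=float(sys.argv[1])
o=ctrl.get_obs();print(o['ee_pos'],o['force'])
t=ctrl.camera('top');s=ctrl.camera('scene')
for c in (t,s):
  P=np.array(c['pose'])
  for d in ctrl.cut_out('pan',c)[:3]:
    m=d['mask'].astype(np.uint8);k=cv2.getStructuringElement(cv2.MORPH_ELLIPSE,(13,13));m=cv2.morphologyEx(m,cv2.MORPH_OPEN,k);ys,xs=np.where(m)
    if len(ys):print(c is t,round(d['conf'],2),d['centre'],m.sum(),onz(c,P,((ys.min()+ys.max())/2,(xs.min()+xs.max())/2),zb+.03).round(4))
  for k in ('dispenser','platter'):pass
  hsv=cv2.cvtColor(c['color'],cv2.COLOR_BGR2HSV)
  q=proj(c,P,[[o['ee_pos'][0]+.116,o['ee_pos'][1],zb+.02]])[0]
  x,y=q.astype(int);r=hsv[y-18:y+19,x-18:x+19];g=((r[...,0]>27)&(r[...,0]<50)&(r[...,1]>100)).astype(np.uint8)
  print('green px in pan',g.sum(),'at',q)
E
python3 k.py .128
```

```text
[0.46593248 0.22975029 0.14208209] [ 0.13009446 -0.44123201 -2.7591941 ]
True 0.94 [301.1, 406.7] 1114 [ 0.1993 -0.2497  0.158 ]
True 0.7 [162.4, 239.7] 339 [0.5539 0.2164 0.158 ]
True 0.64 [234.8, 489.6] 1122 [ 0.3873 -0.4738  0.158 ]
green px in pan 197 at [237.88043728 161.72818179]
False 0.9 [166.3, 221.5] 759 [ 0.2873 -0.27    0.158 ]
False 0.84 [192.4, 405.3] 597 [0.5581 0.2375 0.158 ]
False 0.65 [225.9, 160.3] 1015 [ 0.4711 -0.493   0.158 ]
green px in pan 96 at [407.81025257 197.67229805]
```

Call:
{"name": "move_arm", "arguments": {"increments": [[0,0,0,0.06,0,0,0],[0,0,0,0.12,0,0,0],[0,0,0,0.2,0,0,0],[0,0,0,0.25,0,0,0],[0,0,0,0.25,0,0,0],[0,0,0,0.25,0,0,0],[0,0,0,0.25,0,0,0],[0,0,0,0.2,0,0,0],[0,0,0,0.2,0,0,0],[0,0,0,0.16,0,0,0],[0,0,0,0.12,0,0,0],[0,0,0,0.08,0,0,0],[0,0,0,0.08,0,0,0],[0,0,0,0.08,0,0,0],[0,0,0,0.04,0,0,0],[0,0,0,0,0,0,0],[0,0,0,0,0,0,0]]}}

```text
time_s: 29.55
ee_pos: [0.4663, 0.2298, 0.0252]
eef_rot: [-3.141, -0.0, -0.0]
force: [0.3, -0.1, -1.2]
grip_width: 0.015
grip_force: 55.0
```

```bash
python3 k.py .01
```

```text
[0.46626828 0.22976585 0.02521439] [ 0.27099761 -0.12661209 -1.16217125]
True 0.76 [234.5, 490.4] 1108 [ 0.3877 -0.519   0.04  ]
True 0.67 [168.1, 246.6] 393 [0.5617 0.2355 0.04  ]
True 0.63 [303.7, 410.7] 1127 [ 0.1793 -0.2693  0.04  ]
green px in pan 159 at [246.17364799 167.92323124]
False 0.85 [225.3, 163.8] 1011 [ 0.3932 -0.5222  0.04  ]
False 0.85 [164.0, 222.2] 717 [ 0.1871 -0.2741  0.04  ]
False 0.71 [211.3, 399.1] 475 [0.5579 0.2392 0.04  ]
green px in pan 77 at [401.85299459 217.89541916]
```

Call:
{"name": "move_arm", "arguments": {"increments": [[0,0,0,0.03,0,0,0],[0,0,0,0.03,0,0,0],[0,0,0,0,0,0,0]]}}

```text
time_s: 30.05
ee_pos: [0.4662, 0.2298, 0.0221]
eef_rot: [-3.142, -0.0, -0.0]
force: [-2.8, -0.9, 2.4]
grip_width: 0.0155
grip_force: 55.0
```

Call:
{"name": "move_arm", "arguments": {"increments": [[0.2,0,0,0,0,0,0],[0.4,0,0,0,0,0,0],[0.6,0,0,0,0,0,0],[0.6,0,0,0,0,0,0],[0.6,0,0,0,0,0,0],[0.6,0,0,-0.2,0,0,0],[0.6,0,0,-0.5,0,0,0],[0.6,0,0,-0.8,0,0,0],[0.6,-0.4,0,-0.8,0,0,0],[0.6,-0.8,0,-0.8,0,0,0],[0.6,-0.8,0,0,0,0,0],[0.6,0,0,0,0,0,0]]}}

```text
time_s: 31.25
ee_pos: [0.3682, 0.2298, 0.174]
eef_rot: [-3.14, -0.002, 0.001]
force: [-0.2, 0.0, -0.7]
grip_width: 0.0562
grip_force: 0.0
```

```bash
cat > l.py <<'E'
from h import *
o=ctrl.get_obs();w=ctrl.camera('wrist');W=wpose(w,o);s=ctrl.camera('scene');t=ctrl.camera('top')
for n,c,P in (('w',w,W),('s',s,np.array(s['pose'])),('t',t,np.array(t['pose']))):
  hsv=cv2.cvtColor(c['color'],cv2.COLOR_BGR2HSV)
  for d in ctrl.cut_out('pan',c)[:3]:
    m=d['mask'].astype(np.uint8);k=cv2.getStructuringElement(cv2.MORPH_ELLIPSE,(13,13) if n!='w' else (31,31));m=cv2.morphologyEx(m,cv2.MORPH_OPEN,k);ys,xs=np.where(m)
    if not len(ys):continue
    p=onz(c,P,((ys.min()+ys.max())/2,(xs.min()+xs.max())/2),.045)
    if abs(p[1]-.23)>.06:continue
    g=((hsv[...,0]>25)&(hsv[...,0]<50)&(hsv[...,1]>100)).astype(np.uint8);g[:ys.min()]=0;g[ys.max():]=0;g[:,:xs.min()]=0;g[:,xs.max():]=0
    q,_,st,ce=cv2.connectedComponentsWithStats(g)
    print(n,round(d['conf'],2),xs.min(),ys.min(),xs.max(),ys.max(),p.round(4),'green',[(int(st[i][4]),ce[i].round().tolist()) for i in range(1,q) if st[i][4]>8])
E
python3 l.py; python3 -c "
import json;from station import ctrl;print(ctrl.get_obs()['force'])"
```

```text
w 0.85 267 0 370 45 [0.5399 0.231  0.045 ] green [(61, [319.0, 42.0])]
s 0.78 385 200 417 220 [0.5613 0.2333 0.045 ] green []
t 0.62 227 164 259 186 [0.5578 0.2359 0.045 ] green [(19, [244.0, 165.0]), (20, [253.0, 165.0])]
[-0.67314622  0.43589393  0.03118394]
```

Call:
{"name": "move_arm", "arguments": {"increments": [[0.6,0.5,0,-0.8,0,0,0],[0.6,0.5,0,-0.8,0,0,0],[0.6,0.2,0,-0.5,0,0,0],[0.6,0,0,0,0,0,0]]}}

```text
time_s: 31.95
ee_pos: [0.4331, 0.2298, 0.2799]
eef_rot: [-3.14, -0.004, -0.001]
force: [0.3, 0.5, -0.1]
grip_width: 0.0564
grip_force: 0.0
```

```bash
python3 l.py; python3 - <<'E'
from h import *
o=ctrl.get_obs();w=ctrl.camera('wrist');W=wpose(w,o)
# overlay-free check: print hue classes along a grid of the pan area in world coords at rim height
hsv=cv2.cvtColor(w['color'],cv2.COLOR_BGR2HSV)
for x in np.arange(.66,.49,-.006):
    r=''
    for y in np.arange(.32,.14,-.004):
        c,rw=proj(w,W,[[x,y,.030]])[0].round().astype(int)
        if not(0<=c<640 and 0<=rw<400): r+='?';continue
        h,s,v=hsv[rw,c]
        r+='O' if 24<h<60 and s>90 and v<170 else 'Y' if 22<h<34 and s>120 else 'c' if h<=22 and s>70 else '.'
    print(r)
E
```

```text
w 0.86 280 66 352 115 [0.5551 0.2342 0.045 ] green [(75, [314.0, 68.0]), (90, [335.0, 69.0])]
s 0.7 386 200 414 219 [0.5586 0.2309 0.045 ] green []
t 0.76 227 164 259 188 [0.5547 0.2358 0.045 ] green [(19, [244.0, 165.0]), (21, [253.0, 165.0]), (11, [244.0, 186.0])]
c.ccccccccccccccccccccccccccccccccccccccccccc
......................ccccccccccccccccccccccc
.............................................
......................ccc....................
................ccccccccccccc................
..............cccccccccccccccccc.............
............cccccccOOOccccccccccc............
...........cccccccOOYOOcOOOOOcccccc..........
..........ccccOOOcOOOOOYOOOOOccccccc.........
.........ccccOOOOOcYOOccYOOOccccccccc........
.........ccccOOOOOccOOOccccOOYccccccc........
.........cccccOOOcOOYYOOccOOOOOcccccc........
........ccccccccccYOOOOOccOOOOOcccccc........
........ccccccccccccOOcccccOOOccccccc........
........ccccccccccccccccccccccccccccc........
.........cccccccccccccccccccccccccccc........
.........cccccccccccccccccccccccccccc........
..........cccccccccccccccccccccccccc.........
...........cccccccccccccccccccccccc..........
...........cccccccccccccccccccccccc..........
.............cccccccccccccccccccc............
...............cccccccccccccccc..............
..................cccccccccc.................
.....................YYYY....................
.....................YYYY....................
.....................YYYY....................
ccccccc.............cYYYY....................
cccccccccccccccccccccYYYYccc.................
cccccccccccccccccccccYYYYcccccccc.ccccccccccc
```

```bash
python3 -c "
from station import ctrl
print(ctrl.hand_in())"
```

```text
the job is handed in; nothing more can be done
None
```

I handed the job in at about 32 s: in the last look the copper pan stood in the platter's middle place with all five olives, about 3 mm from the bay by my measurement. The knob is home. The judge returned no verdict, and I did not re-measure the bystanders at the end.

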